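# Release a filter slide with a pin tool and take out the used cassette

### The arm

A 6-joint arm with a two-finger parallel gripper is mounted at the origin on a cart in front of the work surface, level with it; the furniture and walls round the work are solid. World frame = base frame: x ahead of the robot, y to its left, z up, the work surface at z = 0. Lengths are in m, angles in rad, forces in N, time in s.
With the tool pointing down it reaches from about 0.35 to 0.775 m from the base axis. Payload 5.5 kg.
Tool frame: the origin (TCP) lies midway between the tips of the shut fingers; the grasp point (between the pads) lies hold_point_z behind it (hold_point_z is the distance from the TCP to the grasp point, in m); z points along the fingers, y is the direction in which the jaws open and shut (so a half turn about z gives the same grasp; the last joint's range is limited). The gripper opens to 85 mm and grips with 20 to 120 N. Pads are 22 mm wide; open, the fingers measure 114 mm over their backs; the gripper's body (76 mm by 85 mm) begins 54 mm behind the grasp point. The pads swing forward as they close: fully open they stand 13 mm farther back than shut.
Start: joints at [-1.359, 0.313, 0.046, 1.304, 0, 1.431], TCP at [0.198, -0.54, 0.231] pointing down, gripper open.
Joint ranges: [-2.76, 2.76], [-0.86, 1.69], [-1.03, 1.26], [-2.2, 2.34], [-1.47, 1.5], [-3.14, 3.14]. Speed limits (rad/s): [2.57, 2.57, 3.14, 3.14, 3.14, 3.14].

### API

Orientations are given as a unit quaternion [w, x, y, z].
In Python, from workcell import * gives the robot as it stands. The module is installed in compiled form; this text tells all that it offers.
- The arm moves only by the tool jog_arm, never from a script. Its argument "plan" is a list of rows, each a list of 6 numbers: the shift along the world's x, y, z in m, then the turn, a rotation vector about the world's x, y, z in degrees. A call has exactly 10 rows; each row shifts and turns the commanded pose from where the row before left it; what a row does not reach is not made up. A row lasts 1/10 s, in which the tool goes at most 50 mm and 8.59 degrees, less where a joint would pass 70% of its speed; a pose out of reach is approached as far as the arm can. A call with a gripper value outside its range is refused whole. "hand" is the opening, from 0 (shut) to 1 (fully open), set as the call begins (left out, the last holds). The fingers move at their own pace and stop on an object; "force" is the grip in N (left out, the last holds). Time passes only in rows, so rows that do not move let the fingers close, or fill a call up. It gives the time, the measured TCP pose, the force and the opening at its end, in the units of the state.
- get_state(): the state, without advancing time (a new reading comes with each control period).
- read_camera(name): name is "side" or "top"; returns the picture (384x512x3 uint8, red, green, blue); there is no depth.
- calibration(name): a dict with "K" (3x3 intrinsics, pixels), "world_to_cam" (4x4, takes a point from world to camera coordinates). Camera axes: x right, y down, z forward; pixel columns grow to the right and rows downward; lengths in m; the calibration is good to about 2 mm. A picture is of the moment at which its call begins. calibration takes no time and is no camera call.
- hand_in(): hands the job in, once; it reports no verdict.
The state is a dict: "clock": time; "joint_pos": joint angles; "qvel": joint speeds; "tau": joint torques, N m; "tcp_pos": TCP position; "orientation": TCP orientation; "wrist_force": force on the tool from outside, world axes, zero at the start; "ft_torque": the same for the moment, N m; "finger_gap": finger opening in m.
Only numpy, scipy, OpenCV 4.12 (cv2) and the standard library are available. Lean on these libraries where they do the work, as an engineer would, in place of code of your own. Each camera call takes 0.05 s, during which the arm holds its last target.

### The job

Take the used blue cassette out of the filter unit: fetch the orange pin tool from its stand, hold the orange release button at the bottom of the yellow-framed well down with the pin, and keep it down while you push the slide all the way out. Then put the pin tool back upright in its stand, fully seated, lift the cassette off the slide and lay it flat, handle up, inside the green tray. Leave the slide out and everything else standing where it is.

Things in the scene. Friction and masses are not known exactly. Their poses are not given: they have to be found in the camera images.
- filter_unit: fixed white and grey filter unit, 215 (x) x 100 (y) x 64 mm high, yaw varies. Origin on the worktop. Its own -x is the way the slide comes out. The white hood covers x from +4 to +100 mm, y +-50 mm, top at z 64 mm, open to -x. In front of it lie an 8 mm thick bed and two rails (y from 40 to 50 mm on each side, tops at z 22 mm) out to x = -115 mm.
- carriage (a joint): travel of the slide along the unit's -x, in m: 0 shut, 0.085 fully out (end stop); about 1 N of friction. With the button less than 5.5 mm down it is locked: catches stop it shut, about every 16 mm on the way, and out again beyond 0.076. It carries a grey nose block (45 x 60 mm, top at z 42 mm; unit x from -45 to 0 mm when shut) and behind it a flat shelf for the cassette.
- well_mouth (a point): centre of the mouth of the release well, at the top of the slide's nose, z 42 mm, framed in yellow; moves with the slide (unit x = -22.5 mm, y = 0 when shut); x axis like the unit's. The well is 15 x 15 mm square and straight; the top of the button lies 20 mm below the mouth.
- release_button (a joint): travel of the orange release button down the well, in m: 0 up, 0.008 fully down; a spring needs 2 N to start and 6 N at full travel and lifts it again. The slide is free beyond 0.0055. The pin held in the well pushes the slide by pressing on the well's front wall.
- cassette: loose blue filter cassette, 0.12 kg: plate 70 (x) x 58 (y) x 12 mm with a grip rib on top, 44 mm long along x, 12 mm thick in y, from z 12 to 36 mm. Origin at the centre of its underside, z up. At first it lies on the slide's shelf at height z 16 mm, centred 69.5 mm behind the well mouth (unit +x), between lips 6 mm high, under the hood.
- pin_tool: loose pin tool, 135 mm long, 0.08 kg, standing upright in the stand. Origin at the tip of the pin, z along the tool towards the handle. Steel pin 7 mm in diameter, z 0 to 45 mm; black collar 26 mm in diameter, z 45 to 50 mm; orange round handle 20 mm in diameter, z 50 to 135 mm.
- tool_stand: fixed black block 66 x 66 mm, 50 mm high, with a square 14 mm hole straight down through its centre. The seated tool's collar rests on the block's top, its tip 5 mm above the worktop. Origin at the centre of its underside; may stand on the left or the right.
- stand_hole (a point): centre of the hole's mouth on top of the tool stand, z 50 mm
- used_tray: fixed open green tray 125 (x) x 115 (y) x 22 mm, walls and floor 4 mm thick; origin at the centre of its underside; stands on the right or the left, where the tool stand is not
- grey_bottle: loose bystander: grey bottle 65 mm in diameter, 214 mm tall, beside the tool stand; origin at the centre of its underside
- stain_jar: loose bystander: jar with black lid, 56 mm in diameter, 115 mm tall, beside the tray; origin at the centre of its underside
- wash_bottle: loose bystander: white bottle 72 mm in diameter, 215 mm tall; origin at the centre of its underside
- specimen_cup_a: loose bystander: cup with orange lid, 60 mm in diameter, 64 mm tall; origin at the centre of its underside
- timer: loose bystander: bench timer 40 x 64 x 64 mm; origin at the centre of its underside
- marker_pen: loose bystander: marker pen 135 mm long along its y, 16 mm thick, lying on the worktop; origin at the centre of its underside
- specimen_cup_c: loose bystander: cup with yellow lid, 60 mm in diameter, 64 mm tall, close beside the filter unit's hood; origin at the centre of its underside
Things that resemble listed ones, but are neither listed nor needed, are in the scene too. What is meant by the pin_tool is not pink or turquoise, and is the smaller of those in its own colour.

How it is judged:
By the outcome, as a careful person would: the job done as asked, in the order asked, and still so for the second after the job is handed in, with the robot touching nothing.
It also fails if it takes over 72 s, if anything falls off the work surface, if the arm or the gripper's body presses on something with over 40 N, if the wrist force passes 120 N, or if a joint passes its speed limit or range.

## Working session

There is one attempt and no reset: what is moved stays moved. The work goes in short steps, Python scripts to look and compute and a tool call to move; the robot and the scene stay as the last step left them, time stands still between calls to the robot, and variables do not carry over. Pictures are saved under pics/ and viewed, and the job is handed in when it is done.

Besides the shell and the picture viewer there is one more tool, called after ">>>" in YAML: its name, and indented under it one key for each argument. jog_arm: Moves the arm, as the interface text tells. Its arguments: {"type":"object","properties":{"plan":{"type":"array","items":{"type":"array","items":{"type":"number"}}},"hand":{"type":"number"},"force":{"type":"number"}},"required":["plan"]}

```bash
mkdir -p pics; ls; python3 - <<'E'
from workcell import *
import cv2
for n in ("side","top"):
    im=read_camera(n); cv2.imwrite(f"pics/{n}0.png",cv2.cvtColor(im,cv2.COLOR_RGB2BGR))
    c=calibration(n); print(n,c["K"],c["world_to_cam"])
print(get_state())
E
```

```text
pics
side [[470.03769023   0.         254.80666419]
 [  0.         470.03769023 193.27545775]
 [  0.           0.           1.        ]] [[ 0.8516574  -0.52358272 -0.02325549 -0.41614573]
 [-0.21928376 -0.31568203 -0.92317901  0.16140948]
 [ 0.47601923  0.79133179 -0.38366612  1.43631431]
 [ 0.          0.          0.          1.        ]]
top [[377.2049513    0.         260.17167246]
 [  0.         377.2049513  189.92485324]
 [  0.           0.           1.        ]] [[ 0.02860841 -0.99958772 -0.00243935  0.00565904]
 [-0.99340088 -0.02816001 -0.1111832   0.54243571]
 [ 0.11106867  0.00560402 -0.99379693  1.25667556]
 [ 0.          0.          0.          1.        ]]
{'clock': 0.1, 'joint_pos': array([-1.35862307e+00,  3.13931516e-01,  4.50790583e-02,  1.30358361e+00,
       -1.37436490e-05,  1.43118447e+00]), 'qvel': array([-1.26924225e-03, -3.22764825e-04,  1.13733850e-03,  6.28757718e-04,
       -7.11005820e-04, -6.55148742e-06]), 'tau': array([ 2.71160832e-03, -4.81728780e+01,  2.99242258e+01,  1.27681618e-02,
       -1.62589249e-04,  7.99415318e-06]), 'tcp_pos': array([ 0.198014  , -0.53934429,  0.23048896]), 'orientation': array([-8.19082734e-04,  9.84570413e-01,  1.74986940e-01, -3.66062873e-05]), 'wrist_force': array([-5.14036526e-04, -6.68592666e-01, -6.78121645e-01]), 'ft_torque': array([ 0.03979019,  0.01843233, -0.00866328]), 'finger_gap': 0.0852630558330343}
```

View pics/side0.png

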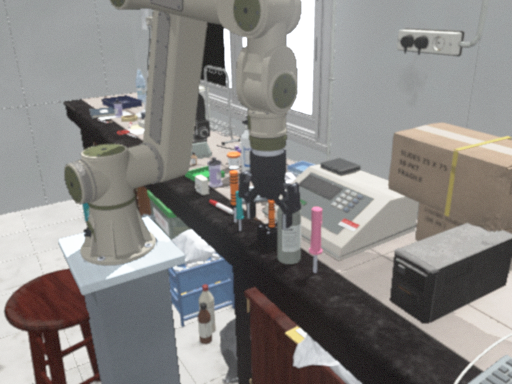

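View pics/top0.png

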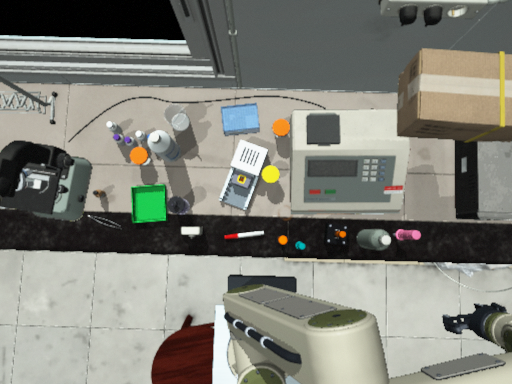

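```bash
python3 - <<'E'
import cv2
im=cv2.imread("pics/top0.png")
cv2.imwrite("pics/tz1.png",cv2.resize(im[60:240,60:290],None,fx=3.3,fy=3.3,interpolation=cv2.INTER_CUBIC))
cv2.imwrite("pics/tz2.png",cv2.resize(im[100:260,250:460],None,fx=3.5,fy=3.5,interpolation=cv2.INTER_CUBIC))
im=cv2.imread("pics/side0.png")
cv2.imwrite("pics/sz1.png",cv2.resize(im[80:260,10:240],None,fx=3.3,fy=3.3,interpolation=cv2.INTER_CUBIC))
cv2.imwrite("pics/sz2.png",cv2.resize(im[100:320,140:400],None,fx=2.7,fy=2.7,interpolation=cv2.INTER_CUBIC))
E
```

```text
(no output)
```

View zooms.

View pics/tz1.png

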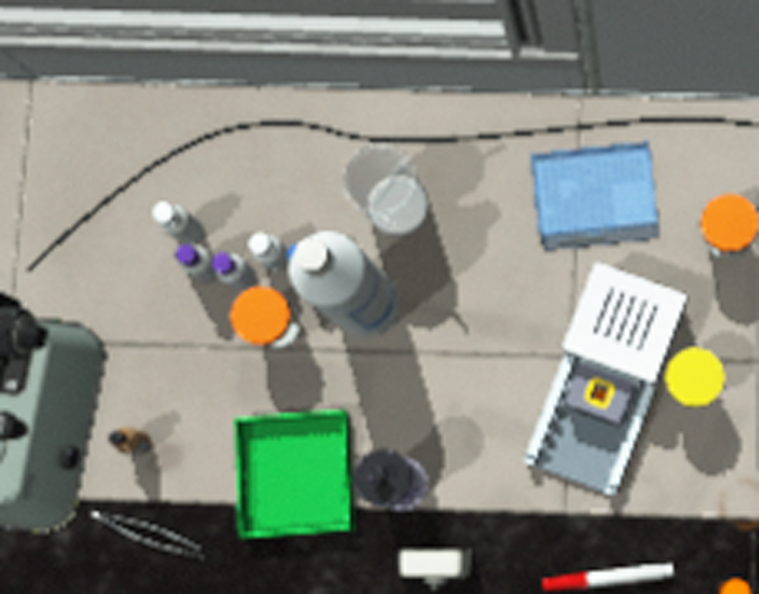

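View pics/tz2.png

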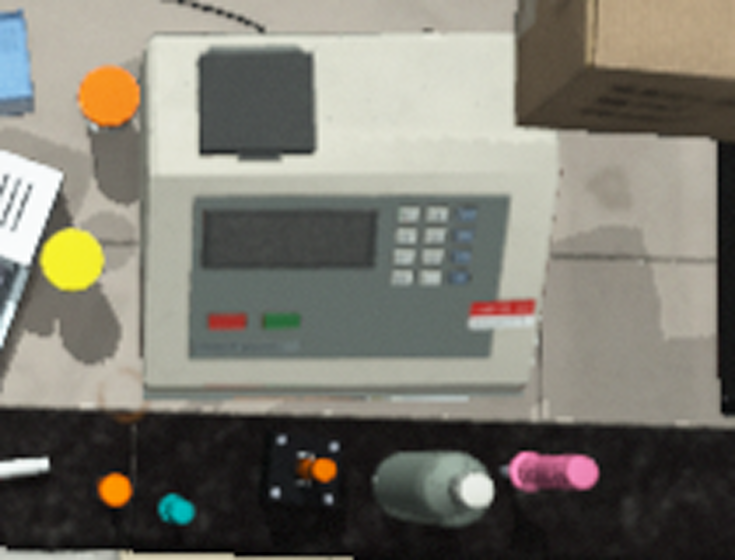

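View pics/sz1.png

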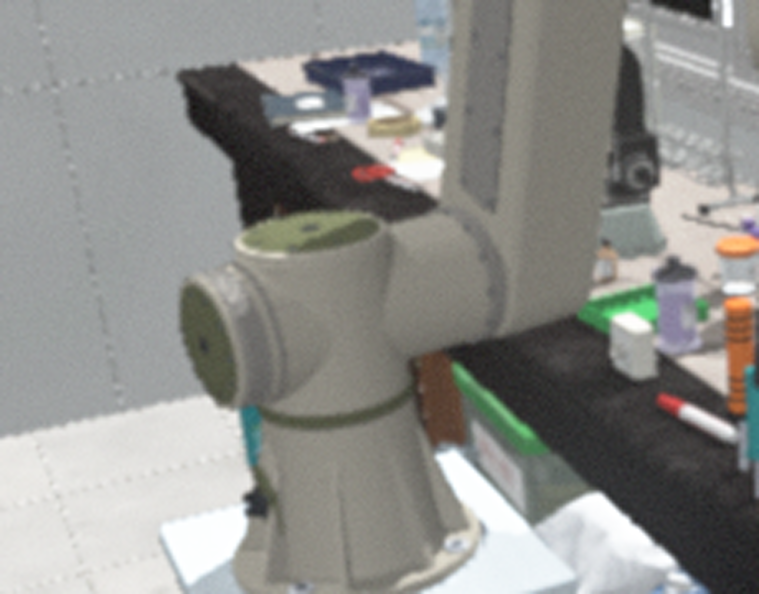

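View pics/sz2.png

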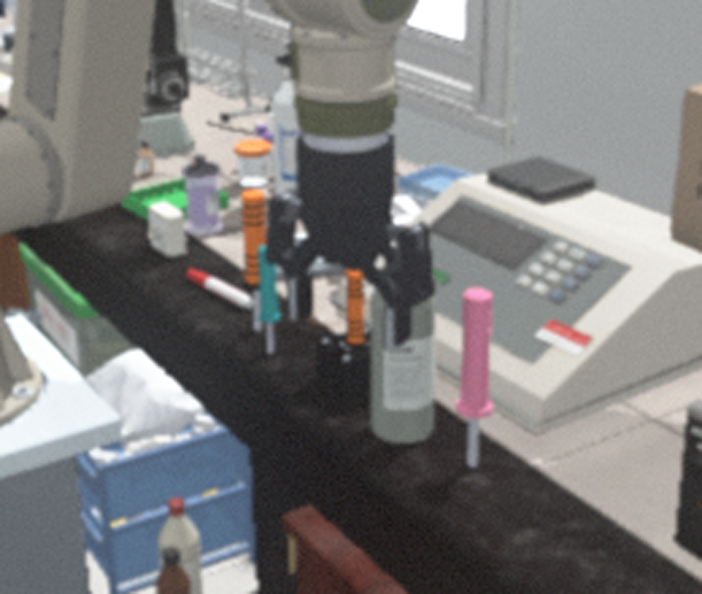

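```bash
cat > h.py <<'E'
import numpy as np, cv2
from workcell import *
from scipy.optimize import least_squares
def proj(n,P):
    c=calibration(n);K=np.array(c["K"]);T=np.array(c["world_to_cam"])
    p=np.atleast_2d(P)@T[:3,:3].T+T[:3,3]; q=p@K.T; return q[:,:2]/q[:,2:]
def onz(n,uv,z):
    c=calibration(n);K=np.array(c["K"]);T=np.array(c["world_to_cam"])
    C=-T[:3,:3].T@T[:3,3]; d=T[:3,:3].T@np.linalg.inv(K)@np.array([uv[0],uv[1],1.])
    return C+d*(z-C[2])/d[2]
def tri(uvt,uvs):
    f=lambda X:np.r_[proj("top",X)[0]-uvt,proj("side",X)[0]-uvs]
    r=least_squares(f,[0.4,0,0.1]);return r.x,r.fun
def snap(n,name,box=None,f=1):
    im=cv2.cvtColor(read_camera(n),cv2.COLOR_RGB2BGR); cv2.imwrite(f"pics/{name}_full.png",im)
    if box: 
        x0,y0,x1,y1=box; im=cv2.resize(im[y0:y1,x0:x1],None,fx=f,fy=f,interpolation=cv2.INTER_CUBIC)
    cv2.imwrite(f"pics/{name}.png",im)
def un(p,x0,y0,f): return (np.array(p,float)+.5)/f-.5+[x0,y0]
def pose(loc,p):
    c,s=np.cos(p[2]),np.sin(p[2]); L=np.array(loc,float)
    return np.c_[p[0]+c*L[:,0]-s*L[:,1],p[1]+s*L[:,0]+c*L[:,1],L[:,2]]
E
python3 - <<'E'
from h import *
px=un([(597,263),(687,293),(655,382),(563,345),(528,462),(614,496),(600,392)],60,60,3.3)
loc=np.array([(100,50,64),(100,-50,64),(4,-50,64),(4,50,64),(-115,50,22),(-115,-50,22),(-22.5,0,42)])/1000
for f in (1,):
    r=least_squares(lambda p:(proj("top",pose(loc,p))-px).ravel(),[.5,.05,0])
    print("unit",r.x,np.degrees(r.x[2]));print(r.fun.reshape(-1,2).round(2)); print(pose(loc[-1:],r.x))
# stand: screws 4 corners -> hole
sp=un([(282,440),(335,447),(327,499),(275,492)],250,100,3.5)
print([onz("top",p,.05).round(4) for p in sp], onz("top",sp.mean(0),.05))
print("handle top",onz("top",un((325,470),250,100,3.5),.14))
tp=un([(240,415),(350,410),(352,530),(240,538)],60,60,3.3)
print("tray",[onz("top",p,.022).round(3) for p in tp])
for nm,p,z,b in [("yel",(694,377),.064,1),("jar",(385,476),.115,1),("wash",(317,252),.215,1),("cupa",(260,316),.064,1)]:
    print(nm,onz("top",un(p,60,60,3.3),z).round(3))
for nm,p,z in [("greyb",(474,490),.214),("orange2",(115,490),.155),("turq",(180,510),.135),("pink",(582,472),.15),("cup",(109,95),.064)]:
    print(nm,onz("top",un(p,250,100,3.5),z).round(3))
E
```

```text
unit [ 0.59927876  0.07750553 -0.3251428 ] -18.629310275012973
[[-0.28 -0.6 ]
 [ 0.28  0.38]
 [ 0.08 -0.09]
 [-0.07  0.89]
 [-0.78 -0.24]
 [ 0.5  -0.43]
 [ 0.26  0.06]]
[[0.57795765 0.08469302 0.042     ]]
[array([ 0.428, -0.215,  0.05 ]), array([ 0.4228, -0.2653,  0.05  ]), array([ 0.3737, -0.2579,  0.05  ]), array([ 0.3789, -0.2088,  0.05  ])] [ 0.40082048 -0.23678032  0.05      ]
handle top [ 0.40077123 -0.23665443  0.14      ]
tray [array([0.546, 0.461, 0.022]), array([0.555, 0.347, 0.022]), array([0.43 , 0.338, 0.022]), array([0.419, 0.453, 0.022])]
yel [ 0.593 -0.01   0.064]
jar [0.48  0.285 0.115]
wash [0.674 0.335 0.215]
cupa [0.643 0.433 0.064]
greyb [ 0.388 -0.343  0.214]
orange2 [ 0.378 -0.052  0.155]
turq [ 0.362 -0.11   0.135]
pink [ 0.405 -0.458  0.15 ]
cup [ 0.755 -0.043  0.064]
```

```bash
python3 - <<'E'
import workcell
print([n for n in dir(workcell) if n[0]!='_'], getattr(workcell,'hold_point_z',None))
from h import *
# side view check of tool in stand: predicted pixels (sz2 zoom coords)
P=np.array([[.4008,-.2367,.14],[.4008,-.2367,.055],[.4008,-.2367,.05]])
q=proj("side",P);print(q,((q-[140,100])*2.7).round(0))
print(tri(un((325,470),250,100,3.5),un((355,271),140,100,2.7)))
E
```

```text
['MotionError', 'calibration', 'get_state', 'hand_in', 'hold_point_z', 'read_camera'] 0.0187
[[270.36339296 199.71772433]
 [270.66070972 225.56818513]
 [270.67777384 227.05183979]] [[352. 269.]
 [353. 339.]
 [353. 343.]]
(array([ 0.40178963, -0.23752745,  0.13881082]), array([ 0.20227689, -0.32635207, -0.36431268,  0.04810094]))
```

>>> jog_arm:
  plan:
    - [0.0203,0.0303,0.01,0,0,5.12]
    - [0.0203,0.0303,0.01,0,0,5.12]
    - [0.0203,0.0303,0.01,0,0,5.12]
    - [0.0203,0.0303,0.01,0,0,5.12]
    - [0.0203,0.0303,0,0,0,5.12]
    - [0.0203,0.0303,0,0,0,5.12]
    - [0.0203,0.0303,0,0,0,5.12]
    - [0.0203,0.0303,0,0,0,5.12]
    - [0.0203,0.0303,0,0,0,5.12]
    - [0.0203,0.0303,0,0,0,5.12]
  hand: 0.65
  force: 60

```text
clock: 1.1
tcp_pos: [0.4016, -0.2353, 0.271]
orientation: [-0.0, 0.811, 0.585, -0.0]
wrist_force: [-0.3, -0.2, -0.6]
finger_gap: 0.0556
```

```bash
python3 - <<'E'
from h import *
s=get_state();print(s["joint_pos"].round(3),s["tcp_pos"],s["orientation"])
snap("side","s1",(180,100,380,300),3)
snap("top","t1",(230,130,400,260),4)
E
```

```text
[-0.703  0.091 -0.135  1.345  0.     1.19 ] [ 0.40155052 -0.23533763  0.27103149] [-2.17057445e-04  8.11283183e-01  5.84653358e-01 -3.68674363e-05]
```

View pics/s1.png

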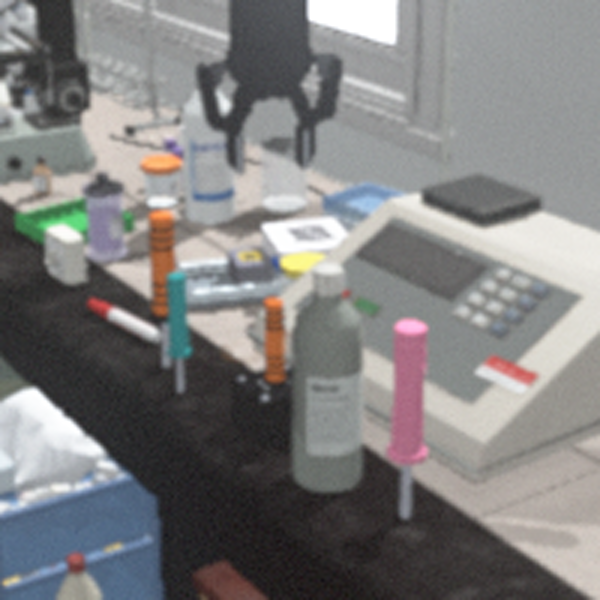

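View pics/t1.png

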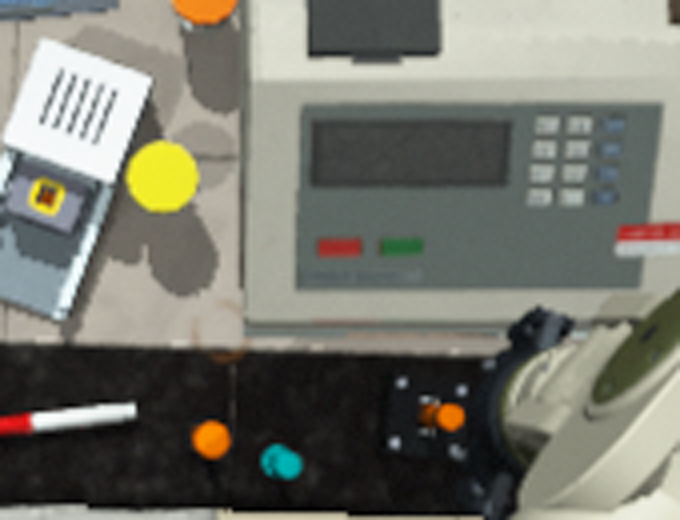

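```bash
python3 - <<'E'
from h import *
print("well",tri(un((45,196),230,130,4),un((247,262),180,100,3)), proj("side",[[.578,.0847,.042]]), un((247,262),180,100,3))
print("tool", tri(un((452,417),230,130,4),un((273.5,301),180,100,3)))
print("bal", onz("top",un((400,335),230,130,4),.0),onz("top",un((400,320),230,130,4),.04))
for nm,p in [("or2",((211,440),(161,215))),("turq",((285,462),(177,276)))]: print(nm,tri(un(p[0],230,130,4),un(p[1],180,100,3)))
E
```

```text
well (array([0.57760835, 0.08870074, 0.03308052]), array([-0.18972601,  0.31065667,  0.39820495, -0.04687097])) [[263.01809899 185.04795078]] [262. 187.]
tool (array([ 0.40138245, -0.23748233,  0.13916216]), array([ 0.08657404, -0.13971207, -0.15597763,  0.02055687]))
bal [ 0.47048839 -0.22175238  0.        ] [ 0.48091818 -0.21445003  0.04      ]
or2 (array([ 0.37983227, -0.05054776,  0.17811169]), array([ 0.2014522 , -0.35210165, -0.43835977,  0.02463533]))
turq (array([ 0.36364364, -0.11060483,  0.13166485]), array([ 0.16939189, -0.29315799, -0.342933  ,  0.02239876]))
```

>>> jog_arm:
  plan:
    - [0,0,-0.025,0,0,0]
    - [0,0,-0.025,0,0,0]
    - [0,0,-0.025,0,0,0]
    - [0,0,-0.025,0,0,0]
    - [0,0,-0.025,0,0,0]
    - [0,0,-0.025,0,0,0]
    - [0,0,-0.025,0,0,0]
    - [0,0,-0.016,0,0,0]
    - [0,0,0,0,0,0]
    - [0,0,0,0,0,0]

```text
clock: 2.2
tcp_pos: [0.4007, -0.2371, 0.0803]
orientation: [-0.0, 0.813, 0.583, -0.0]
wrist_force: [0.6, -0.1, 0.9]
finger_gap: 0.0553
```

>>> jog_arm:
  plan:
    - [0,0,0,0,0,0]
    - [0,0,0,0,0,0]
    - [0,0,0,0,0,0]
    - [0,0,0,0,0,0]
    - [0,0,0,0,0,0]
    - [0,0,0,0,0,0]
    - [0,0,0,0,0,0]
    - [0,0,0,0,0,0]
    - [0,0,0,0,0,0]
    - [0,0,0,0,0,0]
  hand: 0
  force: 70

```text
clock: 3.2
tcp_pos: [0.4019, -0.2375, 0.0815]
orientation: [0.001, 0.812, 0.583, 0.0]
wrist_force: [-0.9, 0.1, 6.5]
finger_gap: 0.0182
```

>>> jog_arm:
  plan:
    - [0,0,0.01,0,0,0]
    - [0,0,0.02,0,0,0]
    - [0,0,0.025,0,0,0]
    - [0,0,0.025,0,0,0]
    - [0,0,0.03,0,0,0]
    - [0,0,0.03,0,0,0]
    - [0,0,0.03,0,0,0]
    - [0,0,0.03,0,0,0]
    - [0,0,0,0,0,0]
    - [0,0,0,0,0,0]

```text
clock: 4.2
tcp_pos: [0.4013, -0.237, 0.2811]
orientation: [0.001, 0.812, 0.583, 0.0]
wrist_force: [0.7, -0.1, -1.1]
finger_gap: 0.0182
```

>>> jog_arm:
  plan:
    - [0.01,0.018,0,0,0,0]
    - [0.0185,0.0335,0,0,0,0]
    - [0.0185,0.0335,0,0,0,0]
    - [0.0185,0.0335,0,0,0,0]
    - [0.0185,0.0335,0,0,0,0]
    - [0.0185,0.0335,0,0,0,0]
    - [0.0185,0.0335,0,0,0,0]
    - [0.0185,0.0335,0,0,0,0]
    - [0.0185,0.0335,0,0,0,0]
    - [0.019,0.036,0,0,0,0]

```text
clock: 5.2
tcp_pos: [0.5778, 0.0865, 0.2786]
orientation: [-0.001, 0.812, 0.583, -0.001]
wrist_force: [-0.3, -0.3, -1.2]
finger_gap: 0.0186
```

```bash
python3 - <<'E'
from h import *
s=get_state();print(s["joint_pos"].round(3),s["tcp_pos"],s["orientation"])
snap("side","s2",(180,80,330,260),3.3)
snap("top","t2",(200,110,340,240),4.5)
E
```

```text
[ 0.011  0.328  0.181  1.427 -0.     1.908] [0.57778003 0.08654011 0.27861155] [-7.42688257e-04  8.12360837e-01  5.83153222e-01 -1.27989604e-03]
```

View pics/s2.png

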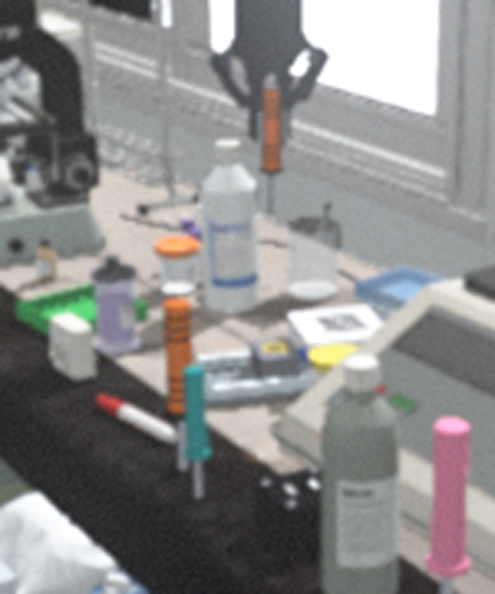

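View pics/t2.png

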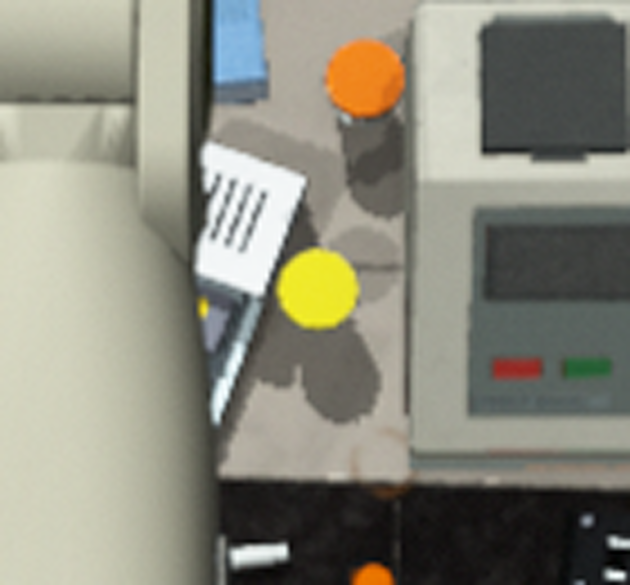

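```bash
python3 - <<'E'
from h import *
print("tip pred",proj("side",[[.578,.0865,.202],[.5778,.0865,.117]]),"seen",un((270,212),180,80,3.3))
a=cv2.imread("pics/top0.png")[165:193,225:258]; b=cv2.imread("pics/s2_full.png")[170:210,235:300]; 
cv2.imwrite("pics/za.png",cv2.resize(a,None,fx=18,fy=18,interpolation=cv2.INTER_NEAREST))
cv2.imwrite("pics/zb.png",cv2.resize(b,None,fx=12,fy=12,interpolation=cv2.INTER_NEAREST))
# predicted outlines
up=[.59927876,.07750553,-.3251428]
sq=np.array([(x,y,42) for x,y in [(-15,7.5),(-15,-7.5),(-30,-7.5),(-30,7.5)]]+[(0,30,42),(0,-30,42),(-45,-30,42),(-45,30,42)])/1000
print(((proj("top",pose(sq,up))-[225,165]+.5)*18-.5).round())
print(((proj("side",pose(sq,up))-[235,170]+.5)*12-.5).round())
E
```

```text
tip pred [[262.01976665 143.81855102]
 [262.37397609 166.01712287]] seen [261.46969697 143.89393939]
[[286. 201.]
 [361. 228.]
 [333. 302.]
 [258. 275.]
 [203.  86.]
 [500. 195.]
 [417. 417.]
 [118. 308.]]
[[359. 175.]
 [371. 192.]
 [324. 197.]
 [313. 180.]
 [388. 145.]
 [436. 213.]
 [294. 228.]
 [250. 160.]]
```

View pics/za.png

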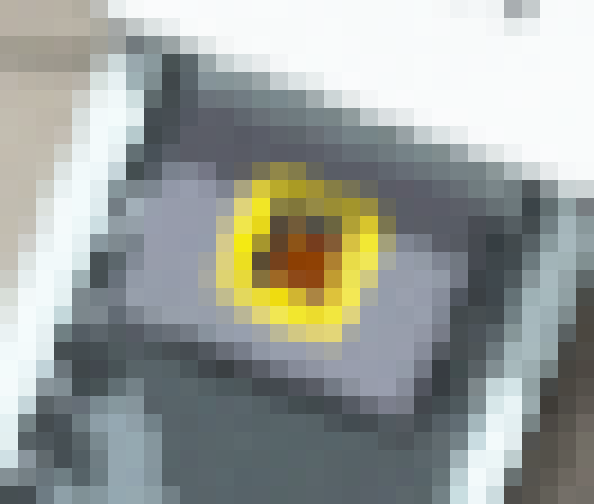

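View pics/zb.png

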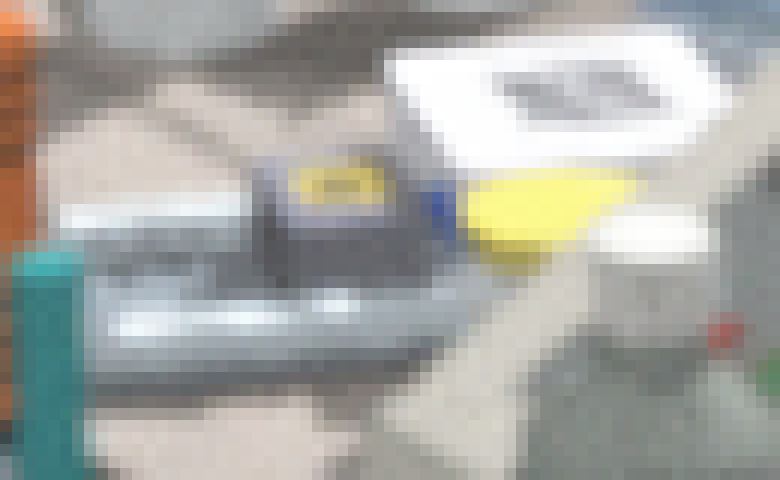

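>>> jog_arm:
  plan:
    - [0,0,-0.02,0,0,0]
    - [0,0,-0.03,0,0,0]
    - [0,0,-0.03,0,0,0]
    - [0,0,-0.03,0,0,0]
    - [0,0,-0.025,0,0,0]
    - [0,0,-0.01,0,0,0]
    - [0,0,-0.007,0,0,0]
    - [0,0,0,0,0,0]
    - [0,0,0,0,0,0]
    - [0,0,0,0,0,0]

```text
clock: 6.3
tcp_pos: [0.5791, 0.0851, 0.1297]
orientation: [0.001, 0.812, 0.583, 0.001]
wrist_force: [-0.9, 0.4, 0.4]
finger_gap: 0.0186
```

```bash
python3 - <<'E'
from h import *
s=get_state();print(s["tcp_pos"],s["wrist_force"])
snap("side","s3",(220,110,320,210),6)
E
```

```text
[0.57909706 0.08513593 0.12968424] [-0.91448816  0.43941739  0.40902461]
```

View pics/s3.png

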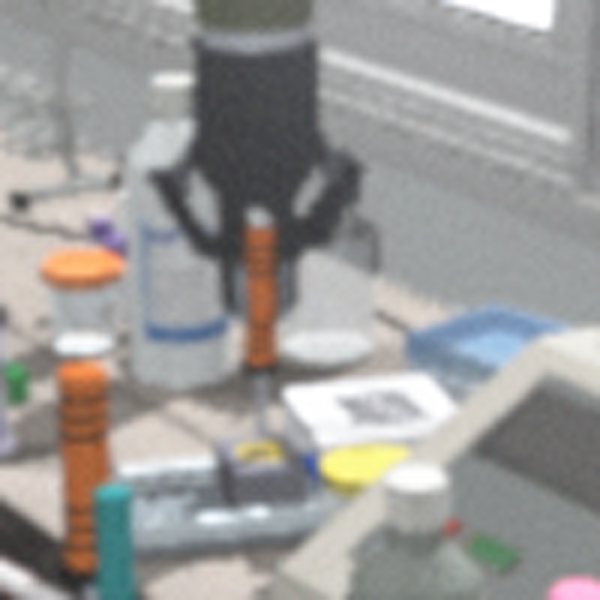

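>>> jog_arm:
  plan:
    - [0,0,-0.006,0,0,0]
    - [0,0,-0.006,0,0,0]
    - [0,0,-0.006,0,0,0]
    - [0,0,-0.005,0,0,0]
    - [0,0,-0.003,0,0,0]
    - [0,0,-0.003,0,0,0]
    - [0,0,0,0,0,0]
    - [0,0,0,0,0,0]
    - [0,0,0,0,0,0]
    - [0,0,0,0,0,0]

```text
clock: 7.35
tcp_pos: [0.5783, 0.0852, 0.0996]
orientation: [0.0, 0.812, 0.583, 0.0]
wrist_force: [0.1, -0.4, -1.3]
finger_gap: 0.0182
```

>>> jog_arm:
  plan:
    - [0,0,-0.002,0,0,0]
    - [0,0,-0.002,0,0,0]
    - [0,0,-0.002,0,0,0]
    - [0,0,-0.001,0,0,0]
    - [0,0,-0.001,0,0,0]
    - [0,0,0,0,0,0]
    - [0,0,0,0,0,0]
    - [0,0,0,0,0,0]
    - [0,0,0,0,0,0]
    - [0,0,0,0,0,0]

```text
clock: 8.35
tcp_pos: [0.5784, 0.0851, 0.0915]
orientation: [0.0, 0.812, 0.583, 0.0]
wrist_force: [1.2, -0.4, 4.1]
finger_gap: 0.0179
```

>>> jog_arm:
  plan:
    - [0,0,-0.001,0,0,0]
    - [0,0,0,0,0,0]
    - [0,0,0,0,0,0]
    - [0,0,0,0,0,0]
    - [0,0,0,0,0,0]
    - [0,0,0,0,0,0]
    - [0,0,0,0,0,0]
    - [0,0,0,0,0,0]
    - [0,0,0,0,0,0]
    - [0,0,0,0,0,0]

```text
clock: 9.35
tcp_pos: [0.5784, 0.0852, 0.0905]
orientation: [0.0, 0.812, 0.583, 0.0]
wrist_force: [1.2, -0.2, 5.0]
finger_gap: 0.0179
```

```bash
python3 - <<'E'
from h import *
s=get_state();print(s["tcp_pos"],s["wrist_force"])
E
```

```text
[0.57843944 0.08515672 0.09045154] [ 1.19273872 -0.17970633  4.95660603]
```

>>> jog_arm:
  plan:
    - [-0.002,0.0007,0,0,0,0]
    - [-0.002,0.0007,0,0,0,0]
    - [-0.003,0.001,0,0,0,0]
    - [-0.003,0.001,0,0,0,0]
    - [-0.003,0.001,0,0,0,0]
    - [-0.003,0.001,0,0,0,0]
    - [-0.003,0.001,0,0,0,0]
    - [-0.003,0.001,0,0,0,0]
    - [-0.003,0.001,0,0,0,0]
    - [-0.003,0.001,0,0,0,0]

```text
clock: 10.35
tcp_pos: [0.5503, 0.0947, 0.0905]
orientation: [0.0, 0.812, 0.583, 0.0]
wrist_force: [1.3, 1.2, 5.0]
finger_gap: 0.0185
```

```bash
python3 - <<'E'
from h import *
s=get_state();print(s["tcp_pos"],s["wrist_force"])
snap("side","s4",(220,110,320,210),6)
E
```

```text
[0.55028008 0.09468977 0.09046839] [1.31309851 1.18261887 4.95680716]
```

View pics/s4.png

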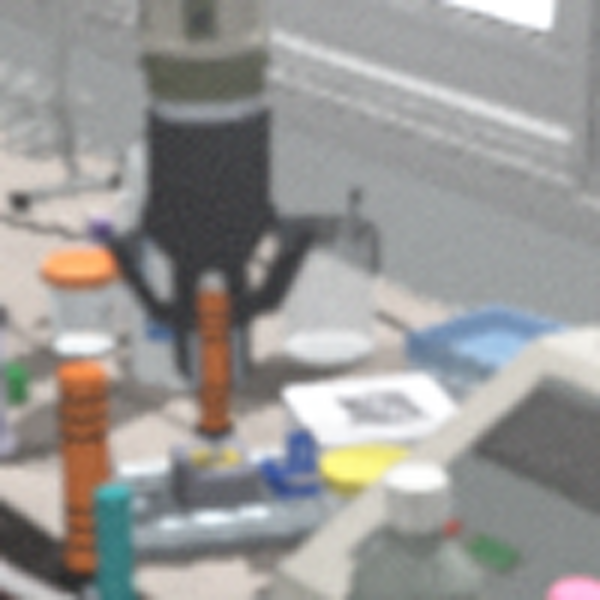

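>>> jog_arm:
  plan:
    - [-0.004,0.0013,0,0,0,0]
    - [-0.006,0.002,0,0,0,0]
    - [-0.006,0.002,0,0,0,0]
    - [-0.006,0.002,0,0,0,0]
    - [-0.006,0.002,0,0,0,0]
    - [-0.006,0.002,0,0,0,0]
    - [-0.006,0.002,0,0,0,0]
    - [-0.006,0.002,0,0,0,0]
    - [-0.004,0.0014,0,0,0,0]
    - [-0.003,0.001,0,0,0,0]

```text
clock: 11.4
tcp_pos: [0.4969, 0.1126, 0.0905]
orientation: [0.0, 0.812, 0.583, 0.0]
wrist_force: [2.7, -0.7, 4.8]
finger_gap: 0.0183
```

```bash
python3 - <<'E'
from h import *
s=get_state();print(s["tcp_pos"],s["wrist_force"], s["tcp_pos"]-[.5784,.0852,.0905])
E
```

```text
[0.49694491 0.11256206 0.09045334] [ 2.74059414 -0.72420375  4.78285019] [-8.14550881e-02  2.73620555e-02 -4.66609717e-05]
```

>>> jog_arm:
  plan:
    - [-0.001,0.0003,0,0,0,0]
    - [-0.001,0.0003,0,0,0,0]
    - [-0.001,0.0003,0,0,0,0]
    - [-0.001,0.0004,0,0,0,0]
    - [0,0,0,0,0,0]
    - [0,0,0,0,0,0]
    - [0,0,0,0,0,0]
    - [0,0,0,0,0,0]
    - [0,0,0,0,0,0]
    - [0,0,0,0,0,0]

```text
clock: 12.4
tcp_pos: [0.4932, 0.1134, 0.0903]
orientation: [0.0, 0.812, 0.583, -0.0]
wrist_force: [2.2, -0.8, 5.0]
finger_gap: 0.0185
```

>>> jog_arm:
  plan:
    - [-0.001,0.0003,0,0,0,0]
    - [-0.001,0.0003,0,0,0,0]
    - [0,0,0,0,0,0]
    - [0,0,0,0,0,0]
    - [0,0,0,0,0,0]
    - [0,0,0,0,0,0]
    - [0,0,0,0,0,0]
    - [0,0,0,0,0,0]
    - [0,0,0,0,0,0]
    - [0,0,0,0,0,0]

```text
clock: 13.4
tcp_pos: [0.4924, 0.1137, 0.0905]
orientation: [0.001, 0.812, 0.583, 0.001]
wrist_force: [5.0, -1.5, 3.1]
finger_gap: 0.0183
```

```bash
python3 - <<'E'
from h import *
s=get_state();print(s["tcp_pos"],s["wrist_force"], s["ft_torque"])
snap("side","s5",(220,110,320,210),6)
E
```

```text
[0.49239823 0.11369938 0.09047526] [ 5.00588318 -1.49863375  3.082638  ] [-0.40548241 -1.39840686  0.02643529]
```

View pics/s5.png

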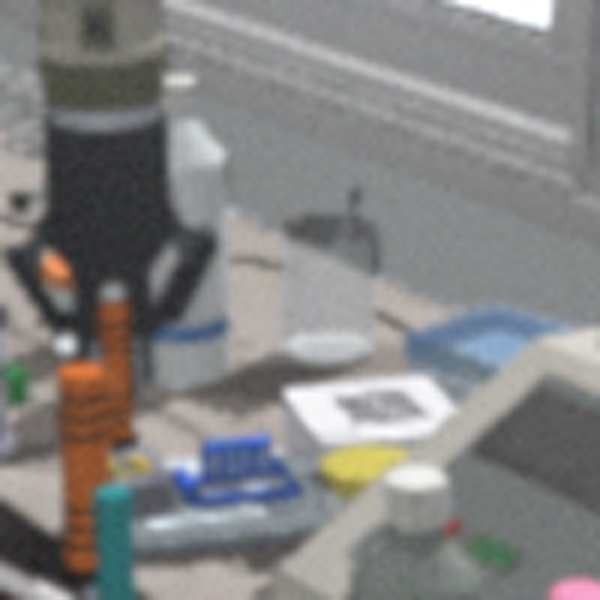

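>>> jog_arm:
  plan:
    - [0.0015,-0.0005,0,0,0,0]
    - [0.0015,-0.0005,0,0,0,0]
    - [0,0,0.005,0,0,0]
    - [0,0,0.015,0,0,0]
    - [0,0,0.025,0,0,0]
    - [0,0,0.025,0,0,0]
    - [0,0,0.03,0,0,0]
    - [0,0,0.03,0,0,0]
    - [0,0,0.03,0,0,0]
    - [0,0,0.03,0,0,0]

```text
clock: 14.45
tcp_pos: [0.4917, 0.1132, 0.2799]
orientation: [-0.002, 0.812, 0.583, -0.002]
wrist_force: [1.8, 0.3, -0.3]
finger_gap: 0.0185
```

```bash
python3 - <<'E'
from h import *
s=get_state();print(s["tcp_pos"],s["wrist_force"], s["ft_torque"])
snap("side","s6",(200,50,320,210),3.7)
E
```

```text
[0.49165263 0.11324583 0.27987645] [ 1.83350412  0.27151414 -0.32978385] [ 0.01793888 -0.03364907  0.01652477]
```

View pics/s6.png

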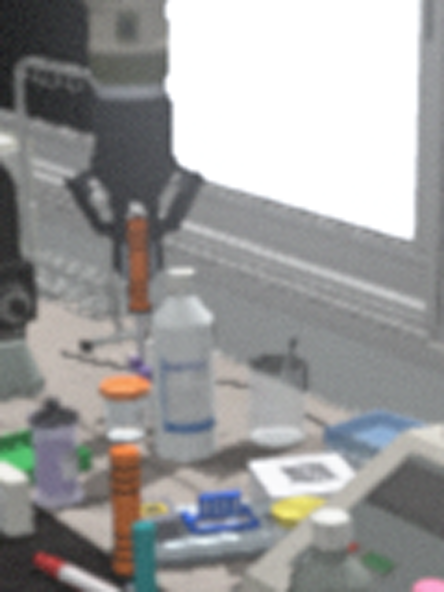

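```bash
python3 - <<'E'
from h import *
x=[.4917,.1132]
P=np.array([x+[.2799-.0765],x+[.2799-.0265],x+[.2799+.0585]])
print(((proj("side",P)-[200,50]+.5)*3.7-.5).round(1))
im=cv2.imread("pics/s6_full.png")[100:150,222:252]
cv2.imwrite("pics/s6z.png",cv2.resize(im,None,fx=14,fy=14,interpolation=cv2.INTER_CUBIC))
print(((proj("side",P)-[222,100]+.5)*14-.5).round(1))
E
```

```text
[[140.7 355.8]
 [138.7 305.5]
 [135.3 217.2]]
[[225.6 647.5]
 [218.2 457.2]
 [205.3 123.3]]
```

View pics/s6z.png

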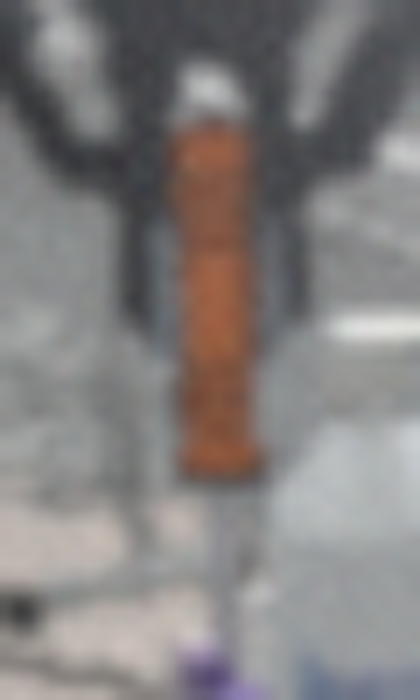

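>>> jog_arm:
  plan:
    - [-0.005,-0.02,0,0,0,0]
    - [-0.01,-0.0375,0,0,0,0]
    - [-0.01,-0.0375,0,0,0,0]
    - [-0.01,-0.0375,0,0,0,0]
    - [-0.01,-0.0375,0,0,0,0]
    - [-0.01,-0.0375,0,0,0,0]
    - [-0.01,-0.0375,0,0,0,0]
    - [-0.01,-0.0375,0,0,0,0]
    - [-0.01,-0.0375,0,0,0,0]
    - [-0.008,-0.03,0,0,0,0]

```text
clock: 15.5
tcp_pos: [0.3989, -0.2372, 0.2787]
orientation: [-0.003, 0.813, 0.583, -0.0]
wrist_force: [-0.0, 0.8, -0.5]
finger_gap: 0.0182
```

>>> jog_arm:
  plan:
    - [0,0,-0.02,0,0,0]
    - [0,0,-0.03,0,0,0]
    - [0,0,-0.03,0,0,0]
    - [0,0,-0.03,0,0,0]
    - [0,0,-0.02,0,0,0]
    - [0,0,-0.01,0,0,0]
    - [0,0,0,0,0,0]
    - [0,0,0,0,0,0]
    - [0,0,0,0,0,0]
    - [0,0,0,0,0,0]

```text
clock: 16.5
tcp_pos: [0.4018, -0.2373, 0.1414]
orientation: [0.001, 0.812, 0.583, 0.0]
wrist_force: [0.0, 0.3, -1.1]
finger_gap: 0.0189
```

```bash
python3 - <<'E'
from h import *
s=get_state();print(s["tcp_pos"],s["wrist_force"], s["orientation"],s["ft_torque"])
snap("side","s7",(220,110,330,270),3.7)
snap("top","t7",(290,190,390,270),6)
print(((proj("side",[.4008,-.2367,.0635])-[220,110]+.5)*3.7-.5).round(1))
E
```

```text
[ 0.40176122 -0.23728254  0.1414089 ] [ 0.04444726  0.33950346 -1.13904254] [9.79021945e-04 8.12277363e-01 5.83270474e-01 2.85266320e-04] [-0.03898415 -0.01100895  0.04335112]
[[188.7 419.6]]
```

View pics/s7.png

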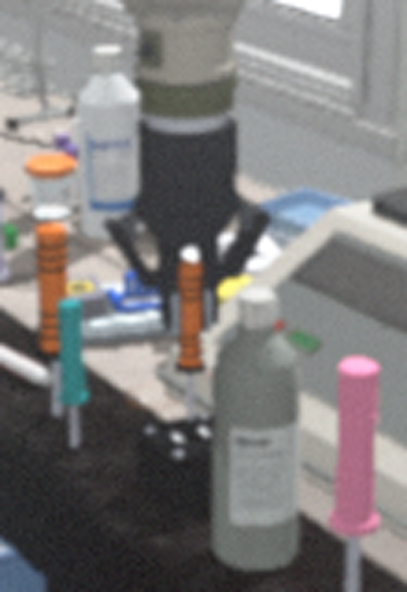

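View pics/t7.png

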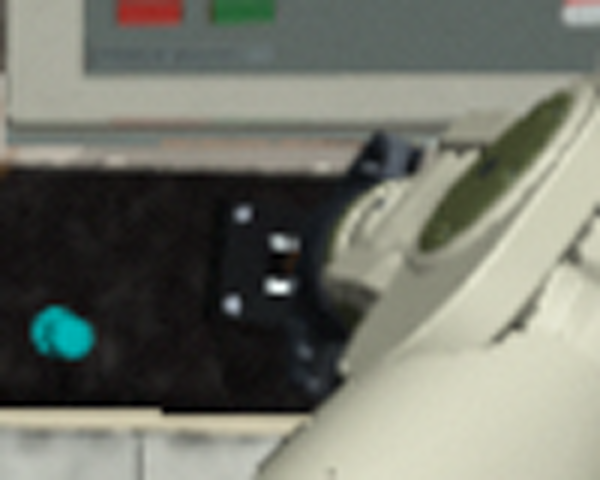

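>>> jog_arm:
  plan:
    - [0,0,-0.008,0,0,0]
    - [0,0,-0.01,0,0,0]
    - [0,0,-0.01,0,0,0]
    - [0,0,-0.01,0,0,0]
    - [0,0,-0.008,0,0,0]
    - [0,0,-0.006,0,0,0]
    - [0,0,-0.003,0,0,0]
    - [0,0,0,0,0,0]
    - [0,0,0,0,0,0]
    - [0,0,0,0,0,0]

```text
clock: 17.6
tcp_pos: [0.4014, -0.2371, 0.0857]
orientation: [0.0, 0.812, 0.583, 0.0]
wrist_force: [-0.0, 0.1, -0.4]
finger_gap: 0.0186
```

>>> jog_arm:
  plan:
    - [0,0,-0.001,0,0,0]
    - [0,0,-0.001,0,0,0]
    - [0,0,-0.001,0,0,0]
    - [0,0,-0.001,0,0,0]
    - [0,0,-0.0005,0,0,0]
    - [0,0,0,0,0,0]
    - [0,0,0,0,0,0]
    - [0,0,0,0,0,0]
    - [0,0,0,0,0,0]
    - [0,0,0,0,0,0]

```text
clock: 18.6
tcp_pos: [0.4012, -0.2369, 0.0815]
orientation: [0.0, 0.812, 0.583, 0.0]
wrist_force: [-1.2, 1.1, 6.1]
finger_gap: 0.0184
```

>>> jog_arm:
  plan:
    - [0,0,0,0,0,0]
    - [0,0,0,0,0,0]
    - [0,0,0,0,0,0]
    - [0,0,0,0,0,0]
    - [0,0,0,0,0,0]
    - [0,0,0,0,0,0]
    - [0,0,0,0,0,0]
    - [0,0,0.01,0,0,0]
    - [0,0,0.02,0,0,0]
    - [0,0,0.03,0,0,0]
  hand: 0.65

```text
clock: 19.6
tcp_pos: [0.4002, -0.236, 0.1408]
orientation: [-0.001, 0.812, 0.583, -0.0]
wrist_force: [1.0, 0.3, 0.1]
finger_gap: 0.0556
```

>>> jog_arm:
  plan:
    - [0,0,0.03,0,0,0]
    - [0,0,0.03,0,0,0]
    - [0,0,0.03,0,0,0]
    - [0,0,0.03,0,0,0]
    - [0,0,0,0,0,0]
    - [0,0,0,0,0,0]
    - [0,0,0,0,0,0]
    - [0,0,0,0,0,0]
    - [0,0,0,0,0,0]
    - [0,0,0,0,0,0]

```text
clock: 20.6
tcp_pos: [0.4008, -0.2366, 0.2601]
orientation: [-0.001, 0.812, 0.583, -0.0]
wrist_force: [0.8, -0.8, -0.6]
finger_gap: 0.0557
```

```bash
python3 - <<'E'
from h import *
s=get_state();print(s["tcp_pos"],s["wrist_force"])
snap("side","s8",(190,120,330,280),3.7)
snap("top","t8",(200,110,370,260),4.4)
P=np.array([[.4008,-.2367,.14],[.4008,-.2367,.055]])
print(((proj("side",P)-[190,120]+.5)*3.7-.5).round(1),((proj("top",P)-[200,110]+.5)*4.4-.5).round(1))
E
```

```text
[ 0.40084638 -0.23660456  0.26014908] [ 0.8282686  -0.7727077  -0.63441732]
[[298.7 296.3]
 [299.8 392. ]] [[628.8 546.9]
 [604.5 546.4]]
```

View pics/s8.png

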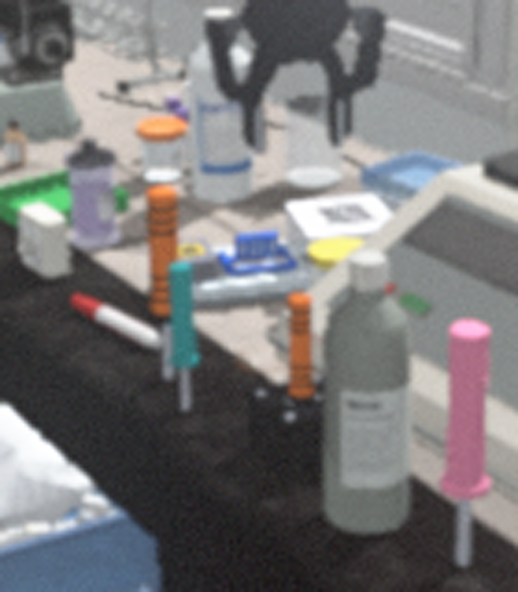

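View pics/t8.png

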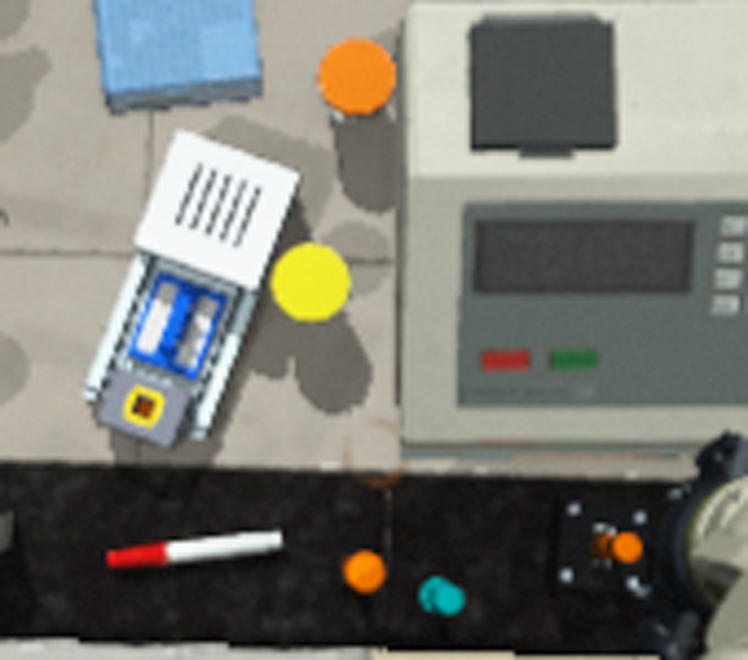

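```bash
python3 - <<'E'
from h import *
up=[.59927876,.079,-.3251428]
w=onz("top",un((145,405),200,110,4.4),.042);print("well",w, w[:2]-[.578,.0855],np.linalg.norm(w[:2]-[.578,.0855]))
cen=pose([(-.038,0,.052),(-.1075,0,.042)],up);print(cen)
loc=np.array([(-60,6,52),(-60,-6,52),(-16,-6,52),(-16,6,52),(-73,29,28),(-73,-29,28),(-3,-29,28),(-3,29,28)])/1000
a=cv2.imread("pics/t8_full.png")[165:205,215:262]
A=cv2.resize(a,None,fx=15,fy=15,interpolation=cv2.INTER_CUBIC)
q=((proj("top",pose(loc,up))-[215,165]+.5)*15-.5).round().astype(int)
for i in range(4): cv2.line(A,q[i],q[(i+1)%4],(0,0,255),1);cv2.line(A,q[4+i],q[4+(i+1)%4],(0,255,0),1)
cv2.imwrite("pics/z8.png",A)
b=cv2.imread("pics/s8_full.png")[170:210,230:310]
B=cv2.resize(b,None,fx=9,fy=9,interpolation=cv2.INTER_CUBIC)
q=((proj("side",pose(loc,up))-[230,170]+.5)*9-.5).round().astype(int)
for i in range(4): cv2.line(B,q[i],q[(i+1)%4],(0,0,255),1);cv2.line(B,q[4+i],q[4+(i+1)%4],(0,255,0),1)
cv2.imwrite("pics/z8s.png",B)
E
```

```text
well [0.49834013 0.11286442 0.042     ] [-0.07965987  0.02736442] 0.08422889420035194
[[0.56326977 0.09113888 0.052     ]
 [0.49741121 0.11334024 0.042     ]]
```

View pics/z8.png

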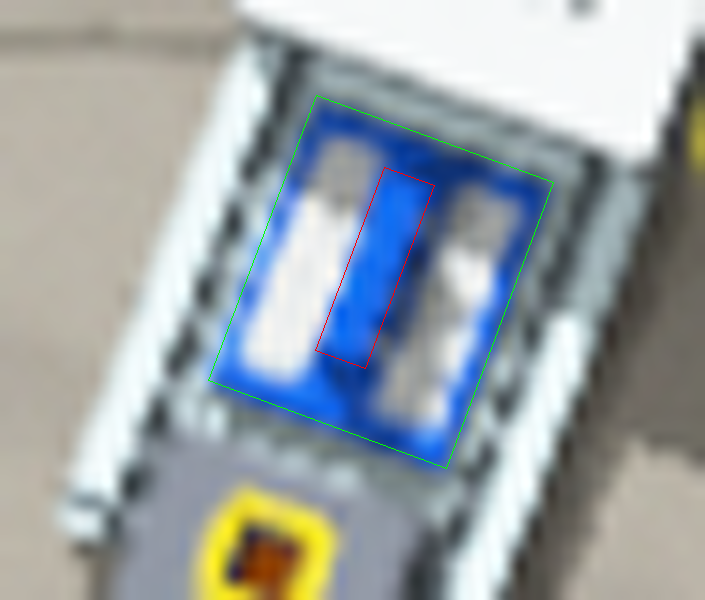

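View pics/z8s.png

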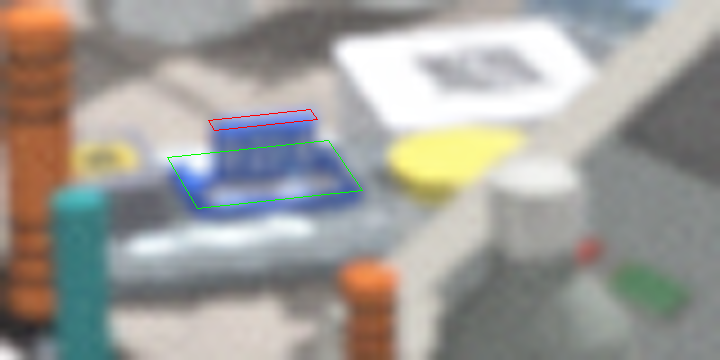

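>>> jog_arm:
  plan:
    - [0.008,0.016,0,0,0,8]
    - [0.017,0.035,0,0,0,8]
    - [0.017,0.035,0,0,0,8]
    - [0.017,0.035,0,0,0,8]
    - [0.017,0.035,0,0,0,8]
    - [0.017,0.035,0,0,0,8]
    - [0.017,0.035,0,0,0,8]
    - [0.017,0.035,0,0,0,8]
    - [0.017,0.035,0,0,0,8]
    - [0.018,0.0325,0,0,0,8]
  hand: 0.45

```text
clock: 21.7
tcp_pos: [0.5635, 0.0934, 0.2607]
orientation: [-0.0, 0.244, 0.97, 0.0]
wrist_force: [1.2, -0.7, -0.5]
finger_gap: 0.0382
```

>>> jog_arm:
  plan:
    - [0,0,-0.01,0,0,5]
    - [0,0,-0.025,0,0,5]
    - [0,0,-0.03,0,0,0]
    - [0,0,-0.03,0,0,0]
    - [0,0,-0.03,0,0,0]
    - [0,0,-0.03,0,0,0]
    - [0,0,-0.02,0,0,0]
    - [0,0,0,0,0,0]
    - [0,0,0,0,0,0]
    - [0,0,0,0,0,0]

```text
clock: 22.7
tcp_pos: [0.5643, 0.0917, 0.0873]
orientation: [0.001, 0.162, 0.987, 0.0]
wrist_force: [0.2, -0.3, 0.9]
finger_gap: 0.0386
```

```bash
python3 - <<'E'
from h import *
s=get_state();print(s["tcp_pos"],s["wrist_force"],s["orientation"],s["joint_pos"].round(2))
snap("side","s9",(220,110,320,210),6)
E
```

```text
[0.56431479 0.09170025 0.08731808] [ 0.20500654 -0.31884321  0.85392978] [1.20696750e-03 1.61976920e-01 9.86793770e-01 2.75488879e-04] [ 0.02  0.39 -0.21  0.97  0.    0.35]
```

View pics/s9.png

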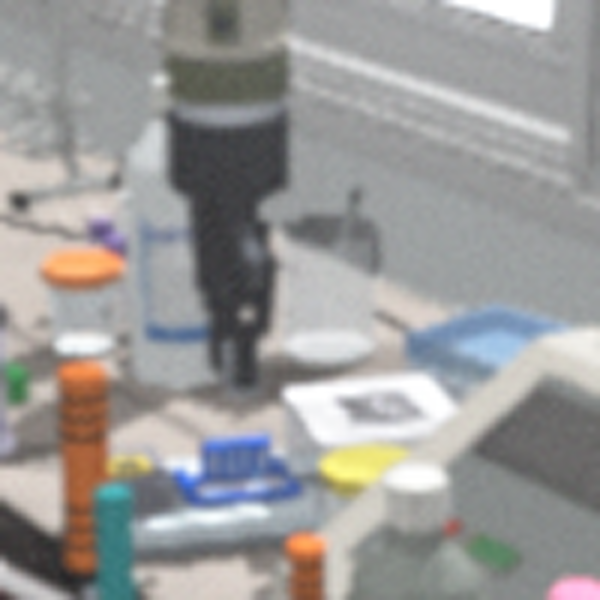

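>>> jog_arm:
  plan:
    - [0,0,-0.01,0,0,0]
    - [0,0,-0.012,0,0,0]
    - [0,0,-0.012,0,0,0]
    - [0,0,-0.01,0,0,0]
    - [0,0,-0.006,0,0,0]
    - [0,0,-0.003,0,0,0]
    - [0,0,-0.001,0,0,0]
    - [0,0,0,0,0,0]
    - [0,0,0,0,0,0]
    - [0,0,0,0,0,0]

```text
clock: 23.75
tcp_pos: [0.5635, 0.0917, 0.0323]
orientation: [0.0, 0.162, 0.987, 0.0]
wrist_force: [0.2, 0.8, 0.3]
finger_gap: 0.0387
```

>>> jog_arm:
  plan:
    - [0,0,0,0,0,0]
    - [0,0,0,0,0,0]
    - [0,0,0,0,0,0]
    - [0,0,0,0,0,0]
    - [0,0,0,0,0,0]
    - [0,0,0,0,0,0]
    - [0,0,0,0,0,0]
    - [0,0,0,0,0,0]
    - [0,0,0,0,0,0]
    - [0,0,0,0,0,0]
  hand: 0
  force: 60

```text
clock: 24.75
tcp_pos: [0.5628, 0.0898, 0.0324]
orientation: [0.0, 0.163, 0.987, -0.002]
wrist_force: [-2.6, -6.3, 4.6]
finger_gap: 0.011
```

>>> jog_arm:
  plan:
    - [-0.0005,-0.0015,0,0,0,0]
    - [0,0,0.003,0,0,0]
    - [0,0,0.007,0,0,0]
    - [0,0,0.015,0,0,0]
    - [0,0,0.02,0,0,0]
    - [0,0,0.025,0,0,0]
    - [0,0,0.03,0,0,0]
    - [0,0,0.03,0,0,0]
    - [0,0,0.03,0,0,0]
    - [0,0,0,0,0,0]

```text
clock: 25.75
tcp_pos: [0.5654, 0.0907, 0.197]
orientation: [0.004, 0.162, 0.987, 0.001]
wrist_force: [-0.7, -0.1, -0.9]
finger_gap: 0.0108
```

```bash
python3 - <<'E'
from h import *
s=get_state();print(s["tcp_pos"],s["wrist_force"],s["orientation"],s["joint_pos"].round(2),s["finger_gap"])
snap("side","s10",(220,90,320,210),5)
E
```

```text
[0.56535498 0.09072122 0.19704544] [-0.69479854 -0.14170876 -0.89585765] [0.00422044 0.16169931 0.98683042 0.00111709] [ 0.02  0.31 -0.04  1.21  0.    0.34] 0.010849761464335183
```

View pics/s10.png

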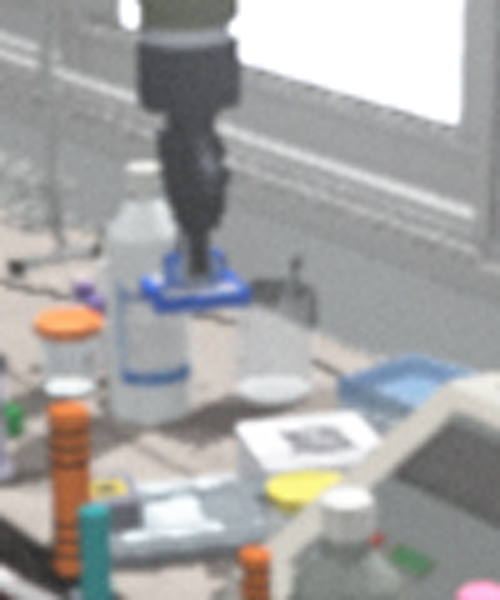

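>>> jog_arm:
  plan:
    - [-0.003,0.015,0.01,0,0,2]
    - [-0.007,0.03,0,0,0,2.5]
    - [-0.008,0.033,0,0,0,2.5]
    - [-0.008,0.033,0,0,0,2.5]
    - [-0.008,0.033,0,0,0,2.5]
    - [-0.008,0.033,0,0,0,2.5]
    - [-0.008,0.033,0,0,0,2.5]
    - [-0.008,0.033,0,0,0,2.5]
    - [-0.008,0.033,0,0,0,2.5]
    - [-0.009,0.034,0,0,0,1]

```text
clock: 26.8
tcp_pos: [0.4857, 0.4019, 0.2005]
orientation: [-0.001, -0.04, 0.999, -0.0]
wrist_force: [0.0, 0.1, -1.7]
finger_gap: 0.0107
```

>>> jog_arm:
  plan:
    - [0,0,-0.01,0,0,0]
    - [0,0,-0.02,0,0,0]
    - [0,0,-0.025,0,0,0]
    - [0,0,-0.025,0,0,0]
    - [0,0,-0.025,0,0,0]
    - [0,0,-0.02,0,0,0]
    - [0,0,-0.01,0,0,0]
    - [0,0,0,0,0,0]
    - [0,0,0,0,0,0]
    - [0,0,0,0,0,0]

```text
clock: 27.8
tcp_pos: [0.4884, 0.4007, 0.0681]
orientation: [0.001, -0.038, 0.999, 0.001]
wrist_force: [0.1, 0.8, 0.3]
finger_gap: 0.0105
```

```bash
python3 - <<'E'
from h import *
s=get_state();print(s["tcp_pos"],s["wrist_force"],s["orientation"],s["joint_pos"].round(2),s["finger_gap"])
snap("side","s11",(180,90,300,230),4.5)
snap("top","t11",(100,110,270,260),4.4)
E
```

```text
[0.4883734  0.40070197 0.0680919 ] [0.13766986 0.77336262 0.31061448] [ 8.91593756e-04 -3.80795471e-02  9.99274144e-01  5.81597354e-04] [ 0.56  0.51 -0.07  0.99  0.    0.48] 0.010524813385763426
```

View pics/s11.png

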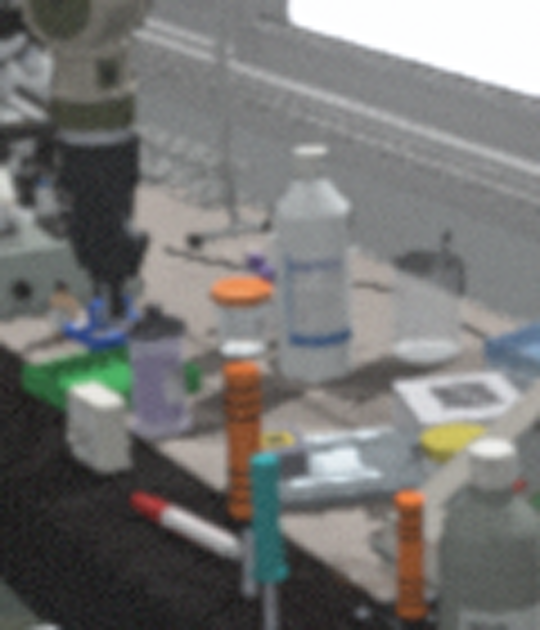

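View pics/t11.png

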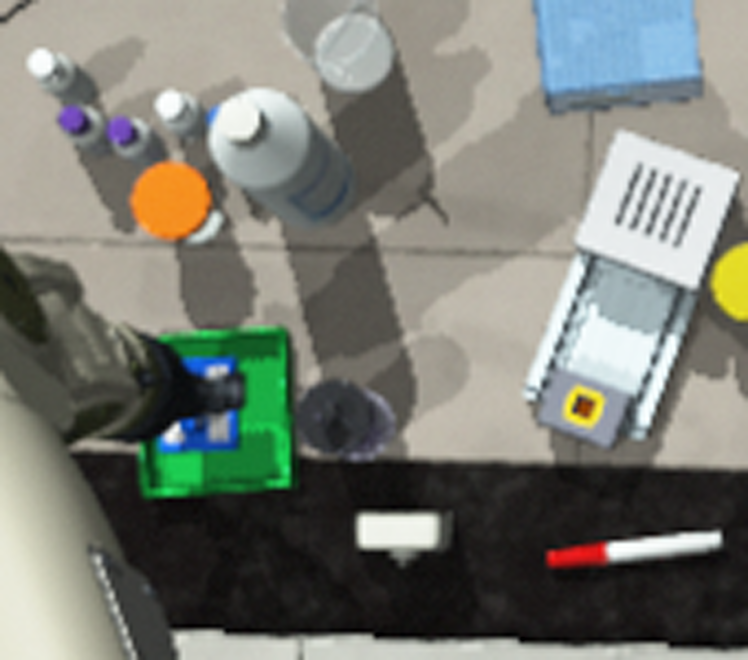

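>>> jog_arm:
  plan:
    - [0,0,-0.008,0,0,0]
    - [0,0,-0.01,0,0,0]
    - [0,0,-0.01,0,0,0]
    - [0,0,-0.008,0,0,0]
    - [0,0,-0.005,0,0,0]
    - [0,0,-0.003,0,0,0]
    - [0,0,-0.001,0,0,0]
    - [0,0,0,0,0,0]
    - [0,0,0,0,0,0]
    - [0,0,0,0,0,0]

```text
clock: 28.9
tcp_pos: [0.4879, 0.4004, 0.0223]
orientation: [0.0, -0.038, 0.999, 0.0]
wrist_force: [0.4, -0.2, -1.5]
finger_gap: 0.0103
```

>>> jog_arm:
  plan:
    - [0,0,-0.001,0,0,0]
    - [0,0,-0.001,0,0,0]
    - [0,0,-0.0005,0,0,0]
    - [0,0,0,0,0,0]
    - [0,0,0,0,0,0]
    - [0,0,0,0,0,0]
    - [0,0,0,0,0,0]
    - [0,0,0,0,0,0]
    - [0,0,0,0,0,0]
    - [0,0,0,0,0,0]

```text
clock: 29.9
tcp_pos: [0.4878, 0.4003, 0.0203]
orientation: [0.0, -0.038, 0.999, 0.0]
wrist_force: [-0.6, -1.9, 5.0]
finger_gap: 0.0109
```

Contact on the tray floor (about 6 N). Release, rise.

>>> jog_arm:
  plan:
    - [0,0,0,0,0,0]
    - [0,0,0,0,0,0]
    - [0,0,0,0,0,0]
    - [0,0,0,0,0,0]
    - [0,0,0,0,0,0]
    - [0,0,0,0,0,0]
    - [0,0,0.01,0,0,0]
    - [0,0,0.02,0,0,0]
    - [0,0,0.03,0,0,0]
    - [0,0,0.03,0,0,0]
  hand: 0.45

```text
clock: 30.9
tcp_pos: [0.4874, 0.4, 0.1106]
orientation: [-0.0, -0.038, 0.999, -0.0]
wrist_force: [0.4, 0.7, 0.2]
finger_gap: 0.0388
```

>>> jog_arm:
  plan:
    - [0,0,0.03,0,0,0]
    - [0,0,0.03,0,0,0]
    - [0,0,0.03,0,0,0]
    - [0,0,0.03,0,0,0]
    - [0,0,0.03,0,0,0]
    - [0,-0.03,0,0,0,0]
    - [0,-0.035,0,0,0,0]
    - [0,-0.035,0,0,0,0]
    - [0,-0.035,0,0,0,0]
    - [0,-0.03,0,0,0,0]

```text
clock: 31.9
tcp_pos: [0.4874, 0.2336, 0.2603]
orientation: [0.001, -0.038, 0.999, 0.0]
wrist_force: [-0.1, -0.5, 0.2]
finger_gap: 0.0386
```

```bash
python3 - <<'E'
from h import *
s=get_state();print(s["tcp_pos"],s["wrist_force"])
snap("side","s12",(180,90,330,250),4)
snap("top","t12",(100,100,250,250),4.4)
E
```

```text
[0.48735887 0.23362102 0.26031313] [-0.08989173 -0.48823032  0.24974271]
```

View pics/s12.png

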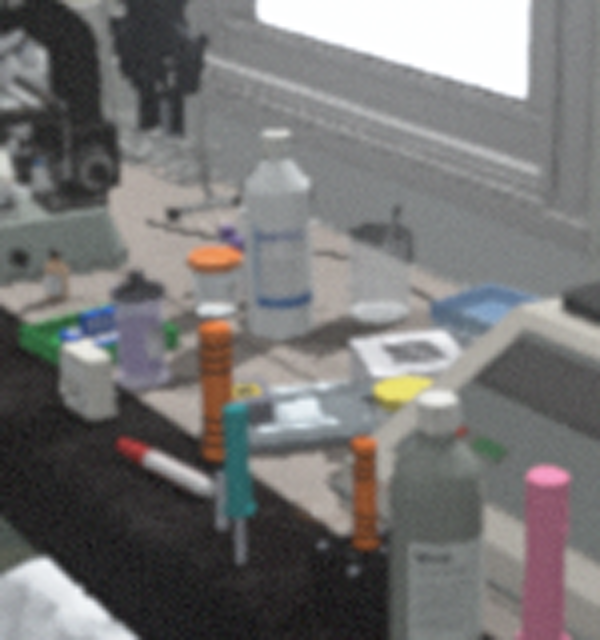

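View pics/t12.png

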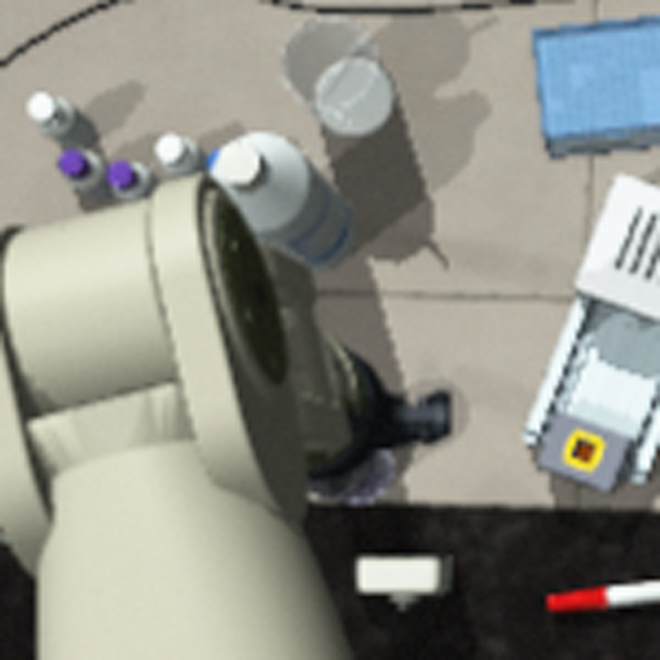

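Arm hides the tray from above; I'll move it aside (towards -y, high) for a last check.

>>> jog_arm:
  plan:
    - [-0.005,-0.03,0.005,0,0,0]
    - [-0.005,-0.04,0.005,0,0,0]
    - [-0.005,-0.04,0.005,0,0,0]
    - [-0.005,-0.04,0.005,0,0,0]
    - [-0.005,-0.04,0.005,0,0,0]
    - [-0.005,-0.04,0,0,0,0]
    - [-0.005,-0.04,0,0,0,0]
    - [-0.005,-0.02,0,0,0,0]
    - [0,0,0,0,0,0]
    - [0,0,0,0,0,0]

```text
clock: 33.0
tcp_pos: [0.4479, -0.0546, 0.2848]
orientation: [0.0, -0.038, 0.999, 0.0]
wrist_force: [-0.1, 0.8, -0.1]
finger_gap: 0.0382
```

```bash
python3 - <<'E'
from h import *
s=get_state();print(s["tcp_pos"],s["wrist_force"])
snap("top","t13",(100,110,250,250),4.4)
snap("top","t13b",(250,100,420,260),3.7)
E
```

```text
[ 0.44788579 -0.05459802  0.28483868] [-0.08486571  0.79722308 -0.08098214]
```

View pics/t13.png

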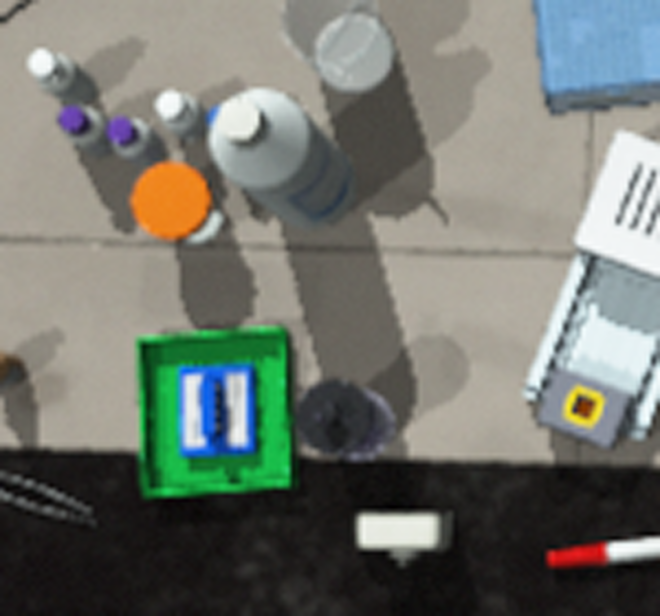

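View pics/t13b.png

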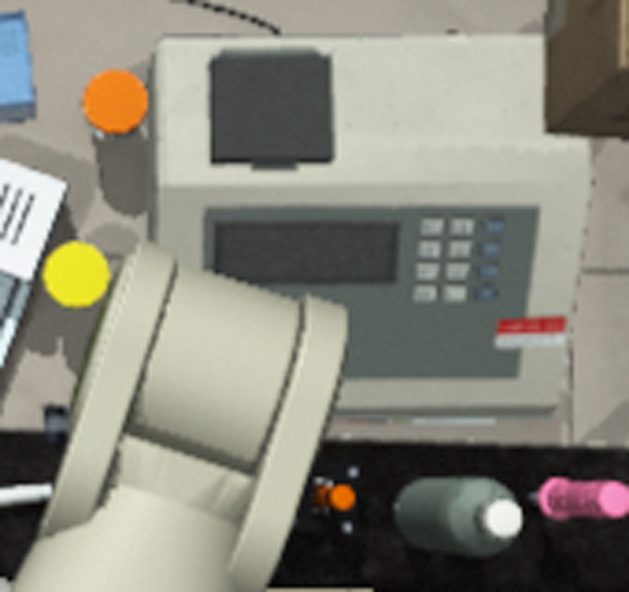

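```bash
python3 - <<'E'
from workcell import *
print(hand_in())
E
```

```text
the job is handed in; nothing more can be done
None
```

The job was finished and handed in at about 33 s, within the 72 s limit. `hand_in()` reports no verdict.

- **Slide:** I took the orange pin tool from its stand and pressed the release button until the wrist showed about 5–6 N. I kept it down while pushing the slide to its end stop, where the side force rose to about 5 N. The top camera put the travel at about 84 mm. That is in line with the full 85 mm, and past the last catch at 76 mm.
- **Pin tool:** I put it back upright in the stand until it pressed down with about 6 N. In both views its top sits where a fully seated tool should be.
- **Cassette:** I lifted it off the slide by its rib and lowered it into the green tray until it touched the floor. The last top picture shows it flat, rib up, near the tray's middle.
- **Bystanders:** In the last pictures the things beside the work stand where they did at the start, and the arm is clear of everything.

**Disagreements:**
- The finger gap read 1–2 mm under the true sizes on both grasps.
- A two-view estimate of the well mouth's height came out at 33 mm instead of 42 mm. The side view of the well was blurred, so I used the top view with the given height, and the side image agreed with it.
- The rib was about 2 mm off my estimate sideways. I moved the arm to relieve that before lifting.

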